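# Unlatch the engraver's guard gate and draw out its work carriage

### The arm

A 6-joint arm with a two-finger parallel gripper is mounted at the origin on the work surface. World frame = base frame: x ahead of the robot, y to its left, z up, the work surface at z = 0. Lengths are in mm, angles in rad, forces in N, time in s.
With the tool pointing down it reaches from about 350 to 975 mm from the base axis. Payload 7.1 kg.
Tool frame: the origin (TCP) lies midway between the tips of the shut fingers; the grasp point (between the pads) lies 19 mm behind it (ctrl.grip_point_offset is the distance from the TCP to the grasp point, in mm); z points along the fingers, y is the line along which they close (so a half turn about z gives the same grasp; the last joint's range is limited). The gripper opens to 88 mm and grips with 3 to 60 N. Pads are 20 mm wide; open, the fingers measure 115 mm over their backs; the gripper's body (75 mm by 178 mm) begins 61 mm behind the grasp point.
Start: joints at [-1.322, 0.423, 1.63, -0, 1.089, -0.019], TCP at [165.4, -602.7, 222.675] pointing down, gripper open.
Joint ranges: [-3, 3], [-0.9, 2.11], [0.09, 2.58], [-1.31, 4.45], [0.11, 2.69], [-2.54, 2.54]. Speed limits (rad/s): [2.39, 2.39, 3.01, 3.14, 3.14, 3.14].

### API

Orientations are given as a rotation vector (axis times angle).
In Python, from workcell import get_obs, optics, close_job, spotter, ctrl gives the robot as it stands. The module is installed in compiled form; this text tells all that it offers.
- The arm moves only by the tool move_arm, never from a script. Its argument "rows" is a list of rows, each a list of 5 numbers: the shift along the tool's x, y, z in cm, then the turn about the tool's z in degrees, then the opening in per cent of the stroke, from 0 (shut) to 100 (fully open). A call has 1 to 10 rows; each row shifts and turns the commanded pose from where the row before left it, along the tool's axes as they then stand; what a row does not reach is not made up. A row lasts 1/8 s, in which the tool goes at most 62.5 mm and 10.7 degrees, less where a joint would pass 70% of its speed; a pose out of reach is approached as far as the arm can. A call with a gripper value outside its range is refused whole. The fingers move at their own pace and stop on an object; the grip force is fixed at half the most. Time passes only in rows, so rows that do not move let the fingers close. It gives the time, the measured TCP pose, the force, the opening and the grip force at its end, in the units of the state.
- get_obs(): the state, without advancing time (a new reading comes with each control period).
- optics.get_image(name): name is "scene" or "top" or "wrist"; returns the picture (400x640x3 uint8, blue, green, red); there is no depth.
- optics.calibration(name): a dict with "camera_matrix" (3x3 intrinsics, pixels), "xyz" and "orientation" of the camera in the world. Camera axes: x right, y down, z forward; pixel columns grow to the right and rows downward; lengths in mm; the calibration is good to about 2 mm. A picture is of the moment at which its call begins: read the wrist's pose just before it. calibration takes no time and is no camera call; for the wrist camera it gives the pose at the moment of the call.
- close_job(): hands the job in; it is judged then, once.
Trained networks look in the newest picture that a camera, given by its name, has taken for a name from the list of things; names that differ only in an ending like _2 or _b are one class to them, and where a whole thing is asked for, a point or a joint stands for the part that bears it (a point fixed in the world has none). Each returns a list of dicts, best first, with "conf" (0 to 1); they miss things now and then, are a little off and sometimes report something else, mostly with a low value. They report only what shows in the picture. A call takes as long as a camera call. They do not tell look-alikes from the thing itself.
- spotter.find_in(camera, label): "point" ([column, row] in pixels, amid what is visible of it).
- spotter.regions_of(camera, label): "region" (400x640 bool, what is visible of it) and "point" ([column, row] in pixels, amid what is visible of it).
The state is a dict: "t": time; "qpos": joint angles; "qvel": joint speeds; "joint_torque": joint torques, N m; "ee_pos": TCP position; "orientation": TCP orientation; "ft_force": force on the tool from outside, world axes, zero at the start; "moment": the same for the moment, N m; "width": finger opening in mm; "grasp_force": force on a finger pad.
Only numpy, scipy, OpenCV 4.12 (cv2) and the standard library are available. Lean on these libraries where they do the work, as an engineer would, in place of code of your own. Each camera call takes 0.05 s, during which the arm holds its last target. There are 200 camera calls.

### The job

Lift the gravity latch bar of the little bench engraver's guard gate out of its catch (pressing down its thumb pad does it), swing the gate wide open, square to the machine's front or farther, and then gently draw the carriage out to its stop by its upright pull plate. The sign cross must stay lying where it is on the carriage; leave the gate open with its latch bar hanging level, and everything else where it stands.

Things in the scene. Friction and masses are not known exactly. Their poses are not given: they have to be found in the camera images.
- machine: fixed bench engraver: grey base 340 x 440 x 24 mm, guard with clear sides and aluminium posts 165 mm high, open on top over the carriage; gantry and spindle, 228 mm high, from 220 mm behind the gateway. Origin on the table under the middle of the gateway in its front; x axis into the machine, y to the left (hinge side), z up. Gateway 196 mm wide between the posts
- gate (a joint): angle of the gate: 0 shut (lying across the gateway), grows to 1.75 rad as its free edge swings out to the machine's -x and round to the left (clockwise seen from above); it is light (about 0.06 N m of friction) and stays where it is left
- gate_hinge (a point): point on the gate's upright hinge axis at the gate's left end, 160 mm above the table. Turns with the gate. The gate is an aluminium frame with a clear panel, 12 mm thick, reaching from 4 to 180 mm from the hinge, from 31 to 162 mm above the table
- latch (a joint): angle of the latch bar: 0 level, resting in the catch; grows as its nose rises, to 0.5 rad at its stop. The nose is clear of the catch above about 0.2 rad; let go, the bar falls back to level
- latch_nose (a point): tip of the latch bar's nose at the bar's centre line, 212 mm from the hinge. The bar is 12 x 12 mm steel along the gate's front (outer) face, 150 mm above the table, pivoted 135 mm from the hinge. Level, the nose lies behind an upright catch lip on the right post (9 mm of overlap), so the gate cannot open; it is free once swung 0.1 rad with the bar held up
- thumb_pad (a point): middle of the upper face of the bar's thumb pad, 158 mm above the table when level; 80 mm along the gate from the hinge, 55 mm from the pivot. Pad 50 mm (square to the gate) x 42 mm, an upturned lip 13 mm high along its outer edge 23 mm from here. Pressed 18 mm down (1 N) the nose is clear (stop at 26 mm); a fingertip in the dish can draw the gate along by the lip
- carriage (a joint): how far the carriage is drawn out to the machine's -x: 0 is fully in, 0.12 m is its outer stop; it takes about 2 N and stays where it is left. While the gate is shut the pull plate runs against it after 33 mm
- pull_plate (a point): middle of the top edge of the carriage's upright pull plate, 115 mm above the table; the plate is 12 mm thick (along the machine's x), 140 mm wide and stands 72 mm above the bed. Behind it (+x) 54 mm or more of the bed are free up to the cross
- bed (a point): middle of the carriage's rubber-faced bed, on its upper face, 45 mm above the table, 111 mm behind the pull plate's middle; moves with the carriage
- cross_center (a point): centre of the loose sign cross (red sides, white face), two bars 90 x 30 mm crossed, 30 mm high, lying flat on the bed; its z axis is up
- bowl: white bowl, 90 mm wide, 40 mm high, bystander standing on the right of the machine's base; origin under its middle
- tape: cardboard tape roll, 70 mm wide, 24 mm high, bystander on the right of the machine's base beside the gateway; origin under its middle
- screwdriver: screwdriver lying on the table, bystander
- bottle: white bottle, 64 mm wide, 170 mm high, bystander on the table; origin under its middle
- spool: green spool, 64 mm wide, 40 mm high, bystander on the table; origin under its middle
- batten: wooden batten 160 x 40 x 20 mm, bystander on the table; origin under its middle
Things that resemble listed ones, but are neither listed nor needed, are in the scene too. Leave any purple or yellow look-alike of the part that bears cross_center alone.

How it is judged:
By the outcome, as a careful person would: the job done as asked, in the order asked, and still so for the second after the job is handed in, with the robot touching nothing.
It also fails if it takes over 56 s, if anything falls off the work surface, if the arm or the gripper's body presses on something with over 40 N, if the wrist force passes 120 N, or if a joint passes its speed limit or range.

## Working session

There is one attempt and no reset: what is moved stays moved. The work goes in short steps, Python scripts to look and compute and a tool call to move; the robot and the scene stay as the last step left them, time stands still between calls to the robot, and variables do not carry over. Pictures are saved under pics/ and viewed, at most 12 in all, crops included, and the job is handed in when it is done.

Besides the shell and the picture viewer there is one more tool, called after "Request:" as name([rows], argument=value, ...), one row to a line, values as JSON. move_arm: Moves the arm, as the interface text tells. Its arguments: {"type":"object","properties":{"rows":{"type":"array","items":{"type":"array","items":{"type":"number"}}}},"required":["rows"]}

```bash
mkdir -p pics; cat > h.py <<'E'
import numpy as np, cv2
from scipy.spatial.transform import Rotation as R
from workcell import get_obs, optics, close_job, spotter, ctrl
def cal(n):
    c=optics.calibration(n); K=np.array(c["camera_matrix"],float); o=np.array(c["orientation"],float)
    Rm=R.from_rotvec(o.ravel()).as_matrix() if o.size==3 else o
    return K,Rm,np.array(c["xyz"],float)
def ray(n,px):
    K,Rm,p=cal(n); d=Rm@np.linalg.inv(K)@np.array([px[0],px[1],1.]); return p,d/np.linalg.norm(d)
def onz(n,px,z):
    p,d=ray(n,px); return p+d*(z-p[2])/d[2]
def proj(n,X):
    K,Rm,p=cal(n); c=K@(Rm.T@(np.array(X,float)-p)); return c[:2]/c[2]
E
python3 - <<'E'
from h import *
ims=[]
Z=dict(gate_hinge=160,latch_nose=150,thumb_pad=158,pull_plate=115,bed=45,cross_center=75,bowl=40,tape=48,bottle=170,spool=40,batten=20,machine=24,screwdriver=10)
for n in("scene","top"):
    im=optics.get_image(n); cv2.imwrite(f"pics/{n}0.png",im)
    print(n,optics.calibration(n))
    for k,z in Z.items():
        for r in spotter.find_in(n,k)[:3]:
            print(k,round(r["conf"],2),np.round(r["point"]),np.round(onz(n,r["point"],z)))
print(get_obs())
E
```

```text
scene {'camera_matrix': array([[478.7182326 ,   0.        , 314.2543708 ],
       [  0.        , 478.7182326 , 203.09583811],
       [  0.        ,   0.        ,   1.        ]]), 'xyz': array([1208.45901928, -486.86674631, 1130.55658106]), 'orientation': array([-2.19991966, -1.14158182,  0.4083635 ])}
gate_hinge 0.93 [322. 219.] [596. -14. 160.]
latch_nose 0.97 [319. 203.] [540.  17. 150.]
thumb_pad 0.59 [320. 208.] [559.   5. 158.]
pull_plate 0.76 [336. 254.] [678. -30. 115.]
bed 0.85 [335. 254.] [640.   1.  45.]
cross_center 0.71 [243. 218.] [ 409. -154.   75.]
cross_center 0.68 [346. 273.] [720. -26.  75.]
cross_center 0.66 [276. 198.] [401. -38.  75.]
bowl 0.9 [288. 300.] [ 682. -182.   40.]
bowl 0.29 [319. 208.] [478.  63.  40.]
tape 0.61 [268. 271.] [ 584. -179.   48.]
bottle 0.88 [370. 138.] [431. 284. 170.]
spool 0.71 [348. 285.] [735. -28.  40.]
spool 0.66 [159. 334.] [ 580. -487.   40.]
batten 0.86 [441. 163.] [539. 516.  20.]
batten 0.58 [348. 285.] [727. -21.  20.]
machine 0.68 [348. 284.] [727. -22.  24.]
screwdriver 0.72 [162. 244.] [ 313. -370.   10.]
top {'camera_matr
[... 1060 characters left out ...]
.] [ 291. -366.   10.]
{'t': 1.4, 'qpos': array([-1.32200024e+00,  4.23114765e-01,  1.62991379e+00,  1.56429792e-06,
        1.08859200e+00, -1.90276281e-02]), 'qvel': array([ 0.00063162,  0.00210063, -0.00026603,  0.00102761,  0.00155299,
        0.00117744]), 'joint_torque': array([-1.33349717e-03, -5.44574153e+01, -2.74045908e+01,  6.44630939e-02,
        1.70896668e-02, -1.03815793e-05]), 'ee_pos': array([ 165.39866739, -602.69319261,  222.66040503]), 'orientation': array([-3.11343912e+00, -4.19435439e-01,  2.86115208e-06]), 'ft_force': array([-0.28655363,  0.06574228, -0.69575493]), 'moment': array([-0.02810009,  0.01457604, -0.01332028]), 'grasp_force': 0.0, 'width': 87.69053072843177}
```

View pics/scene0.png

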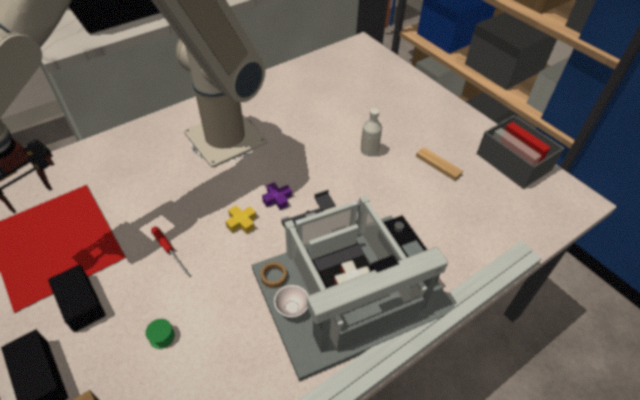

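View pics/top0.png

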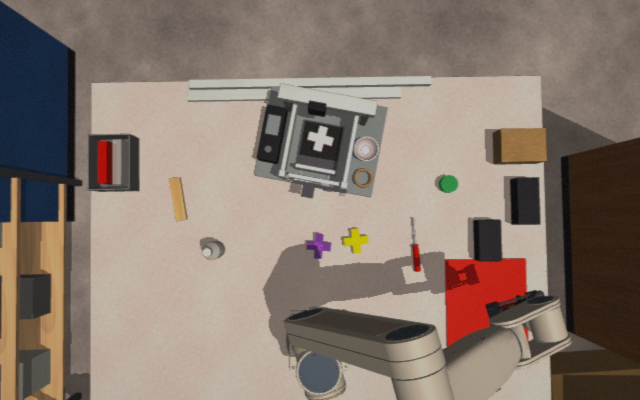

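```bash
python3 - <<'E'
from h import *
a=cv2.imread("pics/top0.png")[80:205,245:395]; a=cv2.resize(a,None,fx=4.6,fy=4.6,interpolation=cv2.INTER_CUBIC); cv2.imwrite("pics/topc.png",a)
a=cv2.imread("pics/scene0.png")[180:390,240:470]; a=cv2.resize(a,None,fx=2.8,fy=2.8,interpolation=cv2.INTER_CUBIC); cv2.imwrite("pics/scenec.png",a)
E
```

```text
(no output)
```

View pics/topc.png

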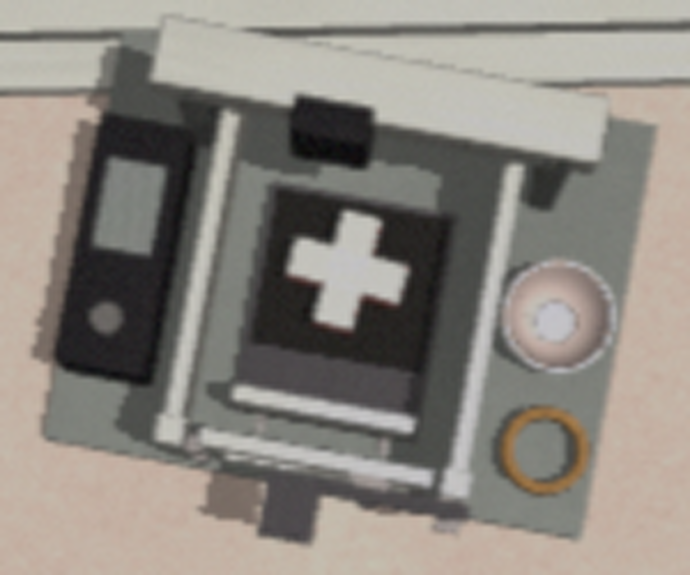

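View pics/scenec.png

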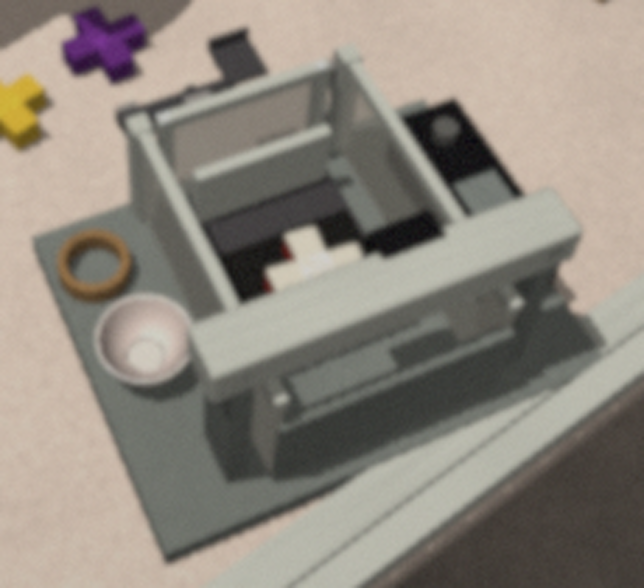

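```bash
python3 - <<'E'
from h import *
c=lambda u,v:(245+(u-1.8)/4.6,80+(v-1.8)/4.6)
P={}
for k,(u,v,z) in dict(postL=(170,430,165),postR=(456,485,165),railL=(200,437,162),railR=(433,480,162),bFL=(43,437,24),bFR=(580,538,24),bBR=(655,125,24),pad=(288,508,160),plateL=(232,395,115),plateR=(415,425,115),cross=(348,270,75)).items():
    P[k]=onz("top",c(u,v),z); print(k,np.round(P[k]))
for a,b in(("postR","postL"),("railR","railL"),("bFR","bFL"),("plateR","plateL"),("bFR","bBR")):
    d=P[b]-P[a]; print(a,b,np.linalg.norm(d),np.degrees(np.arctan2(d[1],d[0])))
cs=lambda u,v:(240+u/2.8,180+v/2.8)
for k,(u,v,z) in dict(postR=(140,122,165),postL=(347,55,165),railmR=(160,117,162),padouter=(232,38,170),plateR=(195,170,115),plateL=(328,128,115)).items(): print('s',k,np.round(onz("scene",cs(u,v),z)))
E
```

```text
postL [604. 116. 165.]
postR [560. -96. 165.]
railL [599.  94. 162.]
railR [565. -79. 162.]
bFL [613. 228.  24.]
bFR [ 525. -202.   24.]
bBR [ 858. -269.   24.]
pad [545.  29. 160.]
plateL [635.  72. 115.]
plateR [610. -68. 115.]
cross [736. -19.  75.]
postR postL 216.13859410293162 78.22966566746652
railR railL 176.13553588581192 78.65983441660929
bFR bFL 438.7938445516226 78.47361324762562
plateR plateL 141.76168020205213 79.7931183904372
bFR bBR 339.34404386401263 -11.357615466440528
s postR [562. -92. 165.]
s postL [608. 114. 165.]
s railmR [566. -73. 162.]
s padouter [531.  34. 170.]
s plateR [606. -61. 115.]
s plateL [638.  72. 115.]
```

White cross on the carriage (top pixel 321,138) sits on the bed. The purple (318,245) and yellow (355,240) ones are look-alikes on the table and stay untouched. The machine is yawed -11.5°, with the hinge near (600,98) and the pad near (545,29).

Request:
move_arm([
  [3.8, -3.6, 0, 0, 0],
  [3.8, -3.6, 0, 0, 0],
  [3.8, -3.6, 0, 0, 0],
  [3.8, -3.6, 0, 0, 0],
  [3.8, -3.6, 0, 0, 0],
  [3.8, -3.6, 0, 0, 0],
  [3.8, -3.6, 0, 0, 0],
  [3.8, -3.6, 0, 0, 0],
  [3.8, -3.6, 0, 0, 0],
  [3.8, -3.6, 0, 0, 0],
])

```text
t: 2.65
ee_pos: [437.5, -153.5, 223.0]
orientation: [3.113, 0.419, 0.001]
ft_force: [0.6, -0.7, 0.6]
width: 0.9
grasp_force: 0.0
```

Request:
move_arm([
  [0, 0, 0, -10.2, 0],
  [0, 0, 0, -10.2, 0],
  [0, 0, 0, -10.2, 0],
  [0, 0, 0, -10.2, 0],
  [0, 0, 0, -10.2, 0],
  [0, 0, 0, -10.2, 0],
  [0, 0, 0, -10.2, 0],
  [0, 0, 0, -10.2, 0],
  [0, 0, 0, -10.2, 0],
  [0, 0, 0, -10.2, 0],
])

```text
t: 3.9
ee_pos: [436.7, -155.0, 222.8]
orientation: [1.625, 2.688, 0.0]
ft_force: [0.8, -0.1, -0.1]
width: 0.3
grasp_force: 0.0
```

Request:
move_arm([
  [0, 0, 0, -10.2, 0],
  [0, 0, 0, -10.2, 0],
  [0, 0, 0, -10.2, 0],
  [0, 0, 0, -10.2, 0],
  [0, 0, 0, -10.2, 0],
  [0, 0, 0, 0, 0],
])

```text
t: 4.65
ee_pos: [436.7, -155.0, 222.8]
orientation: [0.321, 3.125, -0.0]
ft_force: [0.5, 0.4, -0.3]
width: 0.5
grasp_force: 0.0
```

```bash
cat >> h.py <<'E'
def totool(target):
    o=get_obs(); Rm=R.from_rotvec(o["orientation"]).as_matrix(); p=np.array(o["ee_pos"])
    print("p",np.round(p,1),"xyaw",np.degrees(np.arctan2(Rm[1,0],Rm[0,0])).round(1),"need cm",np.round(Rm.T@(np.array(target,float)-p)/10,2),"f",np.round(o["ft_force"],1),"q",np.round(o["qpos"],2))
E
python3 - <<'E'
from h import *
totool((545,29,200)); 
im=optics.get_image("wrist"); cv2.imwrite("pics/w1.png",im)
print(cal("wrist"))
for k,z in dict(gate_hinge=160,latch_nose=150,thumb_pad=158,pull_plate=115).items():
    for r in spotter.find_in("wrist",k)[:2]: print(k,r["conf"],r["point"],onz("wrist",r["point"],z))
for X in((600,98,160),(545,29,158),(558,-110,150)): print(proj("wrist",X))
E
```

```text
p [ 436.7 -155.   222.8] xyaw 168.3 need cm [-6.86 20.22  2.28] f [ 0.5  0.4 -0.3] q [-0.37  0.18  1.98  0.    0.98 -1.73]
(array([[288.34682638,   0.        , 320.11735881],
       [  0.        , 288.34682638, 195.25258667],
       [  0.        ,   0.        ,   1.        ]]), array([[ 2.06323712e-01,  9.42760998e-01,  2.61977532e-01],
       [ 9.78483743e-01, -1.98709122e-01, -5.55360163e-02],
       [-2.99864876e-04,  2.67799153e-01, -9.63474714e-01]]), array([ 366.71349189, -140.75199699,  384.55715989]))
gate_hinge 0.73 [485.3, 270.7] [524.21470067 -26.91715495 160.        ]
latch_nose 0.68 [534.9, 275.3] [545.20525795  22.31813387 150.        ]
thumb_pad 0.58 [534.6, 273.4] [537.00759938  16.56917787 158.        ]
pull_plate 0.79 [484.5, 335.3] [637.13746718  -9.21149559 115.        ]
[627.38554904 318.43448557]
[548.93607496 278.83305111]
[393.08992363 312.53748566]
```

View pics/w1.png

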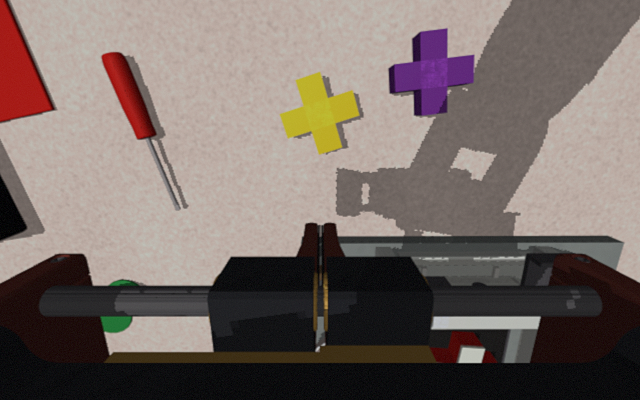

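The wrist view shows the gripper nose at (320,235), with the gate area to its right (340–620, 240–300). The pad isn't clearly visible, so I'm moving over it.

Request:
move_arm([
  [-1.7, 5.0, 0, 0, 0],
  [-1.7, 5.0, 0, 0, 0],
  [-1.7, 5.0, 0, 0, 0],
  [-1.7, 5.0, 0, 0, 0],
  [0, 0, 0, 0, 0],
  [0, 0, 0, 0, 0],
])

```text
t: 5.65
ee_pos: [543.0, 27.0, 222.3]
orientation: [-0.319, -3.124, 0.001]
ft_force: [-0.4, 0.3, -0.1]
width: 0.4
grasp_force: 0.0
```

```bash
python3 - <<'E'
from h import *
totool((545,29,200)); 
im=optics.get_image("wrist"); cv2.imwrite("pics/w2.png",im[150:380,170:490].repeat(2,0).repeat(2,1))
for k,z in dict(gate_hinge=160,latch_nose=150,thumb_pad=158,pull_plate=115).items():
    for r in spotter.find_in("wrist",k)[:2]: print(k,r["conf"],r["point"],onz("wrist",r["point"],z))
for X in((600,98,160),(545,29,158),(558,-110,150)): print(proj("wrist",X))
E
```

```text
p [543.   27.  222.3] xyaw 168.3 need cm [-0.15  0.23  2.23] f [-0.4  0.3 -0.1] q [ 0.03  0.31  1.81 -0.    1.03 -1.34]
gate_hinge 0.89 [302.4, 228.4] [558.97091332   7.20160516 160.        ]
latch_nose 0.73 [301.1, 219.5] [554.67301148   6.29565783 150.        ]
thumb_pad 0.92 [297.9, 221.8] [553.49997577   4.35593564 158.        ]
[416.64781892 251.48593055]
[324.61003921 206.43603883]
[174.29938979 247.75338398]
```

View pics/w2.png

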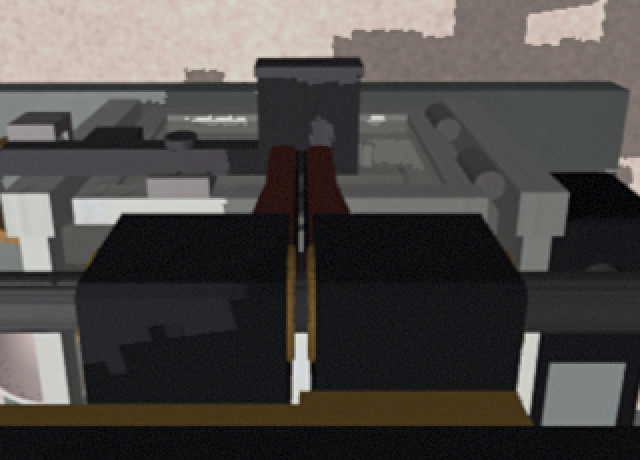

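The wrist crop shows the pad with its lip at crop (255–363, 60–75). The bar's level to the left at v≈150, and the hinge barrels are at (440–485, 120–180).

```bash
python3 - <<'E'
from h import *
ex=np.array([np.cos(np.radians(-11.5)),np.sin(np.radians(-11.5))]); ey=np.array([-ex[1],ex[0]]); H=np.array([600,98.])
f=lambda u,v:(170+(u-.5)/2,150+(v-.5)/2)
for k,(u,v,z) in dict(lipL=(255,60,171),lipR=(363,60,171),lipbotL=(258,78,171),padinR=(359,174,158),barpivtop=(180,132,156),postRf=(5,193,165),postLf=(565,193,165),postLfi=(522,192,165),hingebar=(465,140,155)).items():
    X=onz("wrist",f(u,v),z)[:2]; print(k,np.round(X),"out",round(-(X-H)@ex,1),"along",round(-(X-H)@ey,1))
E
```

```text
lipL [516.  14.] out 65.6 along 99.5
lipR [524.  54.] out 65.4 along 58.6
lipbotL [523.  13.] out 58.6 along 98.5
padinR [576.  44.] out 13.0 along 57.7
barpivtop [543. -26.] out 31.6 along 133.0
postRf [ 551. -102.] out 8.3 along 205.4
postLf [598. 126.] out 7.1 along -27.4
postLfi [594. 109.] out 7.7 along -9.4
hingebar [571.  91.] out 27.0 along 12.8
```

Request:
move_arm([
  [-0.1, 0.2, 2, 0, 0],
  [0, 0, 2, 0, 0],
  [0, 0, 1.5, 0, 0],
  [0, 0, 0.6, 0, 0],
  [0, 0, 0.6, 0, 0],
  [0, 0, 0.6, 0, 0],
  [0, 0, 0.6, 0, 0],
  [0, 0, 0.6, 0, 0],
  [0, 0, 0, 0, 0],
])

```text
t: 7.02
ee_pos: [544.9, 29.0, 137.3]
orientation: [-0.319, -3.125, -0.0]
ft_force: [-0.2, 1.3, 0.9]
width: 0.3
grasp_force: 0.6
```

Request:
move_arm([
  [0.5, 0, 0, 0, 0],
  [0.5, 0, 0, 0, 0],
  [0.67, 0.48, 0, 5, 0],
  [0.67, 0.48, 0, 5, 0],
  [0.67, 0.48, 0, 5, 0],
  [0.67, 0.48, 0, 5, 0],
  [0.67, 0.48, 0, 5, 0],
  [0, 0, 0, 0, 0],
])

```text
t: 8.02
ee_pos: [512.3, 65.7, 137.8]
orientation: [-0.985, -2.982, 0.0]
ft_force: [-0.4, 1.4, 0.7]
width: 0.2
grasp_force: 0.6
```

```bash
python3 - <<'E'
from h import *
totool((600,98,137)); 
im=optics.get_image("wrist"); cv2.imwrite("pics/w3.png",im[150:380,170:490].repeat(2,0).repeat(2,1))
E
```

```text
p [512.3  65.7 137.8] xyaw 143.4 need cm [-5.12  7.82  0.07] f [-0.4  1.4  0.7] q [ 0.1   0.39  1.93  0.    0.83 -0.83]
```

View pics/w3.png

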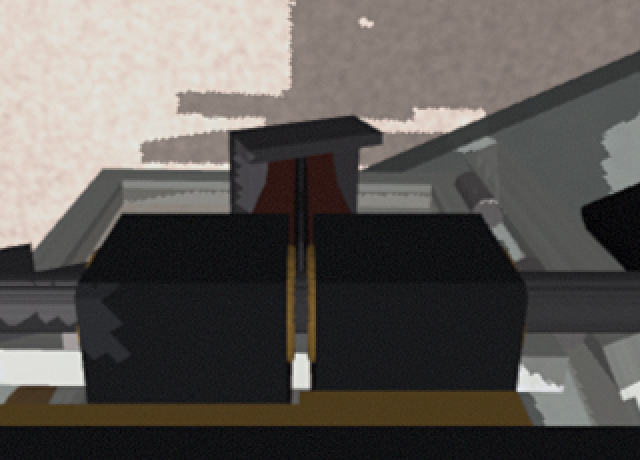

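The gate has followed (about 25° open), with the fingertip in the dish against the lip at (300,150). I'm continuing the arc.

Request:
move_arm([
  [0.67, 0.48, 0, 5, 0],
  [0.67, 0.48, 0, 5, 0],
  [0.67, 0.48, 0, 5, 0],
  [0.67, 0.48, 0, 5, 0],
  [0.67, 0.48, 0, 5, 0],
  [0.67, 0.48, 0, 5, 0],
  [0.67, 0.48, 0, 5, 0],
  [0.67, 0.48, 0, 5, 0],
  [0, 0, 0, 0, 0],
])

```text
t: 9.2
ee_pos: [513.2, 130.1, 137.8]
orientation: [1.945, 2.467, 0.001]
ft_force: [0.4, 0.4, 1.2]
width: 0.5
grasp_force: 0.6
```

Request:
move_arm([
  [0.67, 0.48, 0, 5, 0],
  [0.67, 0.48, 0, 5, 0],
  [0.67, 0.48, 0, 5, 0],
  [0.67, 0.48, 0, 5, 0],
  [0.67, 0.48, 0, 5, 0],
  [0.67, 0.48, 0, 5, 0],
  [0, 0, 0, 0, 0],
])

```text
t: 10.07
ee_pos: [541.2, 170.0, 137.8]
orientation: [2.517, 1.88, 0.001]
ft_force: [1.8, -0.4, 1.3]
width: 0.5
grasp_force: 0.6
```

```bash
python3 - <<'E'
from h import *
totool((600,98,137)); 
im=optics.get_image("wrist"); cv2.imwrite("pics/w4.png",im[150:380,170:490].repeat(2,0).repeat(2,1))
im=optics.get_image("top"); cv2.imwrite("pics/t4.png",cv2.resize(im[80:230,235:415],None,fx=4,fy=4,interpolation=cv2.INTER_CUBIC))
E
```

```text
p [541.2 170.  137.8] xyaw 73.5 need cm [-5.24  7.68  0.08] f [ 1.8 -0.4  1.3] q [ 0.28  0.45  1.82 -0.    0.87  0.57]
```

View pics/t4.png

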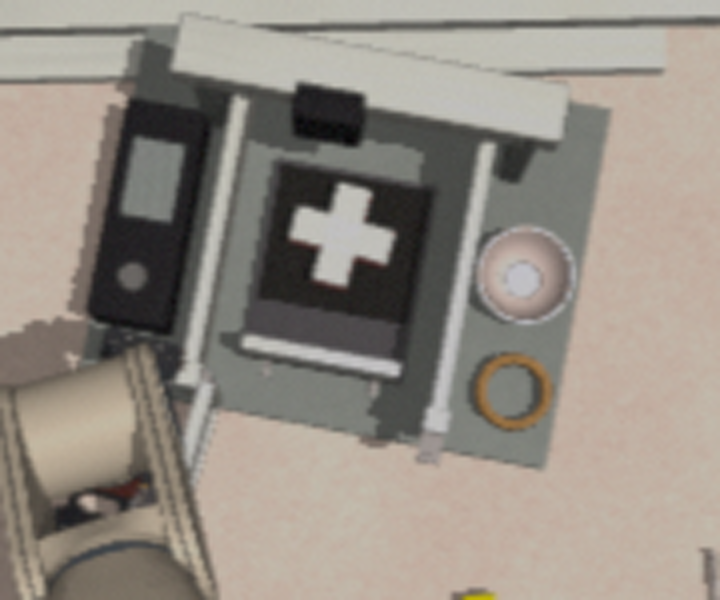

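The top view shows the gate (205,385)→(190,470) about square. A few degrees more, then back off the lip and lift.

Request:
move_arm([
  [0.4, 0.3, 0, 3, 0],
  [0, 0, 0, 0, 0],
  [-0.4, 0, 0, 0, 0],
  [0, 0, -1, 0, 0],
  [0, 0, -1, 0, 0],
  [0, 0, -2, 0, 0],
  [0, 0, -4, 0, 0],
  [0, 0, -4, 0, 0],
  [0, 0, 0, 0, 0],
])

```text
t: 11.3
ee_pos: [545.3, 170.0, 261.8]
orientation: [2.566, 1.809, 0.01]
ft_force: [-0.3, -0.7, -1.0]
width: 0.4
grasp_force: 0.0
```

```bash
python3 - <<'E'
from h import *
# finger spot: behind plate middle
ex=np.array([np.cos(np.radians(-11.5)),np.sin(np.radians(-11.5))])
pm=np.array([622.4,4.])
t=pm+24*ex; print(t); totool((*t,250))
im=optics.get_image("wrist"); cv2.imwrite("pics/w5.png",im)
im=optics.get_image("scene"); cv2.imwrite("pics/s5.png",cv2.resize(im[160:310,220:420],None,fx=4,fy=4,interpolation=cv2.INTER_CUBIC))
for r in spotter.find_in("scene","pull_plate")[:2]+spotter.find_in("scene","cross_center")[:3]: print(r)
E
```

```text
[645.91819291  -0.78483043]
p [545.3 170.  261.8] xyaw 70.4 need cm [-12.7   15.21   1.21] f [-0.3 -0.7 -1. ] q [0.28 0.3  1.72 0.   1.12 0.62]
{'point': [334.5, 251.4], 'conf': 0.94}
{'point': [276.8, 197.4], 'conf': 0.86}
{'point': [244.3, 216.5], 'conf': 0.67}
{'point': [347.8, 272.3], 'conf': 0.63}
```

View pics/s5.png

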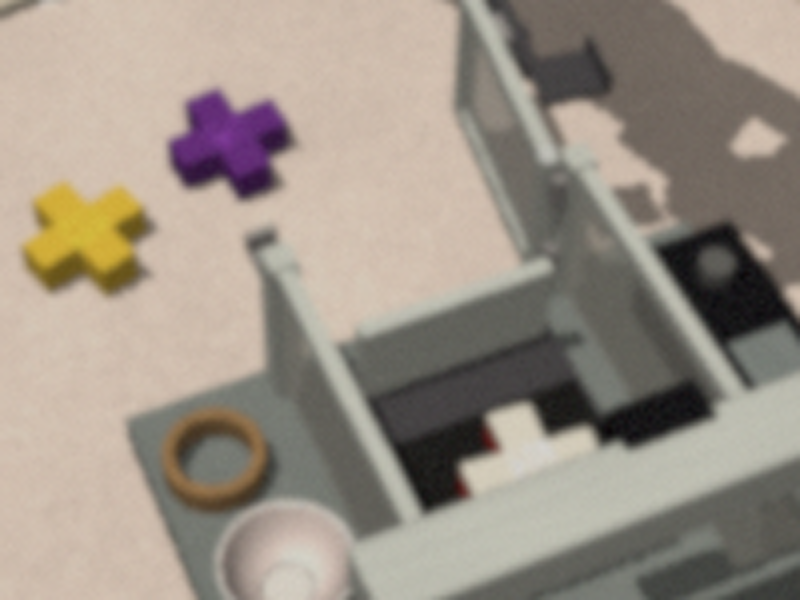

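Request:
move_arm([
  [-3.2, 3.8, 0, 0, 0],
  [-3.2, 3.8, 0, 0, 0],
  [-3.2, 3.8, 0, 0, 0],
  [-3.2, 3.8, 0, 0, 0],
  [0, 0, 0, -9.8, 0],
  [0, 0, 0, -9.8, 0],
  [0, 0, 0, -9.8, 0],
  [0, 0, 0, -9.8, 0],
  [0, 0, 0, -9.8, 0],
  [0, 0, 0, -9.8, 0],
])

```text
t: 12.75
ee_pos: [642.7, -2.3, 255.9]
orientation: [-1.34, -2.839, 0.002]
ft_force: [0.4, 0.2, 0.2]
width: 0.3
grasp_force: 0.0
```

Request:
move_arm([
  [0, 0, 0, -9.8, 0],
  [0, 0, 0, -9.8, 0],
  [0, 0, 0, -9.8, 0],
  [0, 0, 0, -9.8, 0],
  [0, 0, 0, 0, 0],
  [0, 0, 0, 0, 0],
])

```text
t: 13.5
ee_pos: [643.1, -2.3, 256.8]
orientation: [-0.324, -3.123, 0.0]
ft_force: [1.1, -0.3, 1.2]
width: 0.2
grasp_force: 0.0
```

```bash
python3 - <<'E'
from h import *
totool((646,-1,92))
f=lambda u,v:(220+u/4,160+v/4)
a,b=onz("scene",f(548,155),162),onz("scene",f(475,5),162); d=b-a; print("gate dir",np.round(a),np.round(b),np.degrees(np.arctan2(d[1],d[0])),"square=168.5, beyond is smaller")
for n,(u,v) in dict(plL=(548,265),plR=(362,332)).items(): print(n,onz("scene",f(u,v),115))
im=optics.get_image("wrist"); cv2.imwrite("pics/w6.png",im[150:400,120:520].repeat(2,0).repeat(2,1)[:600,:800])
for r in spotter.find_in("wrist","pull_plate")[:2]: print(r,onz("wrist",r["point"],115))
print(proj("wrist",(622,4,115)),proj("wrist",(646,-1,115)))
E
```

```text
p [643.1  -2.3 256.8] xyaw 168.2 need cm [-0.28  0.19 16.48] f [ 1.1 -0.3  1.2] q [-0.02  0.42  1.56  0.    1.17 -1.39]
gate dir [593. 103. 162.] [451. 149. 162.] 161.88436253467816 square=168.5, beyond is smaller
plL [639.33203523  70.3357624  115.        ]
plR [613.03288681 -63.59028128 115.        ]
{'point': [319.4, 185.6], 'conf': 0.88} [645.12774339  -4.11522906 115.        ]
[322.40678058 163.34033424] [322.37656281 185.7940464 ]
```

View pics/w6.png

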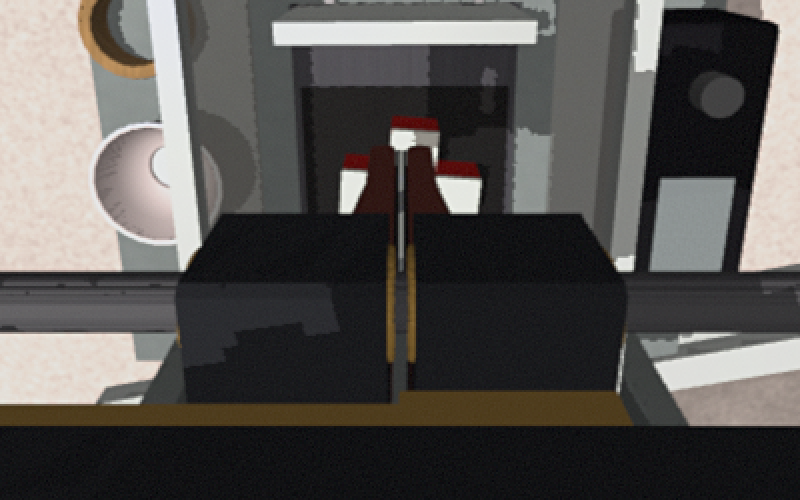

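The wrist view shows the plate's top edge at crop (275–535, 21–45) and the cross tip starting at (415,117). The finger goes 9 mm farther back, then down between them.

Request:
move_arm([
  [-0.9, 0.2, 2, 0, 0],
  [0, 0, 4, 0, 0],
  [0, 0, 4, 0, 0],
  [0, 0, 2, 0, 0],
  [0, 0, 2, 0, 0],
  [0, 0, 1.2, 0, 0],
  [0, 0, 1.2, 0, 0],
  [0, 0, 0, 0, 0],
])

```text
t: 14.6
ee_pos: [652.5, -2.2, 93.2]
orientation: [-0.319, -3.125, 0.0]
ft_force: [-0.5, 1.3, 0.8]
width: 0.3
grasp_force: 0.0
```

Request:
move_arm([
  [0.3, 0, 0, 0, 0],
  [0.3, 0, 0, 0, 0],
  [0.3, 0, 0, 0, 0],
  [0.2, 0, 0, 0, 0],
  [0.2, 0, 0, 0, 0],
  [0.3, 0, 0, 0, 0],
  [0.4, 0, 0, 0, 0],
  [0.5, 0, 0, 0, 0],
  [0.5, 0, 0, 0, 0],
  [0.5, 0, 0, 0, 0],
])

```text
t: 15.85
ee_pos: [618.2, 4.9, 93.8]
orientation: [0.319, 3.125, -0.0]
ft_force: [1.8, -1.1, 1.3]
width: 0.3
grasp_force: 0.8
```

Request:
move_arm([
  [0.5, 0, 0, 0, 0],
  [0.5, 0, 0, 0, 0],
  [0.5, 0, 0, 0, 0],
  [0.5, 0, 0, 0, 0],
  [0.5, 0, 0, 0, 0],
  [0.5, 0, 0, 0, 0],
  [0.5, 0, 0, 0, 0],
  [0.5, 0, 0, 0, 0],
  [0.5, 0, 0, 0, 0],
  [0.5, 0, 0, 0, 0],
])

```text
t: 17.1
ee_pos: [569.1, 15.0, 93.7]
orientation: [-0.319, -3.125, 0.0]
ft_force: [1.0, -2.2, -0.3]
width: 0.7
grasp_force: 0.8
```

Request:
move_arm([
  [0.4, 0, 0, 0, 0],
  [0.4, 0, 0, 0, 0],
  [0.4, 0, 0, 0, 0],
  [0.4, 0, 0, 0, 0],
  [0.4, 0, 0, 0, 0],
  [0.4, 0, 0, 0, 0],
  [0.4, 0, 0, 0, 0],
  [0.3, 0, 0, 0, 0],
  [0.2, 0, 0, 0, 0],
  [0.2, 0, 0, 0, 0],
])

```text
t: 18.35
ee_pos: [535.1, 22.1, 93.6]
orientation: [-0.319, -3.125, -0.0]
ft_force: [1.3, -2.2, -1.5]
width: 0.5
grasp_force: 0.8
```

Request:
move_arm([
  [0.2, 0, 0, 0, 0],
  [0.2, 0, 0, 0, 0],
  [0.2, 0, 0, 0, 0],
  [0.2, 0, 0, 0, 0],
])

```text
t: 18.85
ee_pos: [527.2, 23.7, 93.7]
orientation: [-0.319, -3.125, -0.0]
ft_force: [2.5, -1.9, -1.3]
width: 0.3
grasp_force: 0.8
```

Request:
move_arm([
  [0.2, 0, 0, 0, 0],
  [0.2, 0, 0, 0, 0],
  [0, 0, 0, 0, 0],
])

```text
t: 19.23
ee_pos: [526.0, 24.2, 94.0]
orientation: [0.318, 3.12, 0.0]
ft_force: [9.3, -3.3, -8.0]
width: 0.8
grasp_force: 4.7
```

The force jumped, so the carriage is at its stop. Backing off and lifting clear.

Request:
move_arm([
  [-0.5, 0, 0, 0, 0],
  [-0.6, 0, 0, 0, 0],
  [0, 0, -1, 0, 0],
  [0, 0, -2, 0, 0],
  [0, 0, -4, 0, 0],
  [0, 0, -5, 0, 0],
  [0, 0, -5, 0, 0],
  [3, -3, 0, 0, 0],
  [3, -4, 0, 0, 0],
  [3, -4, 0, 0, 0],
])

```text
t: 20.48
ee_pos: [422.3, -67.7, 264.3]
orientation: [0.317, 3.125, -0.0]
ft_force: [-0.4, -1.3, 0.0]
width: 0.4
grasp_force: 0.0
```

Request:
move_arm([
  [2, -5, 0, 0, 0],
  [1, -5, 0, 0, 0],
  [0, -5, 0, 0, 0],
  [0, -5, 0, 0, 0],
  [0, 0, 0, 0, 0],
  [0, 0, 0, 0, 0],
])

```text
t: 21.22
ee_pos: [353.7, -256.5, 263.8]
orientation: [-0.32, -3.125, -0.001]
ft_force: [-0.2, -0.2, -0.2]
width: 0.6
grasp_force: 0.0
```

```bash
python3 - <<'E'
from h import *
a=optics.get_image("scene"); b=optics.get_image("top")
a=cv2.resize(a[140:340,200:440],None,fx=2.5,fy=2.5,interpolation=cv2.INTER_CUBIC)[:500]
b=cv2.resize(b[80:230,235:355],None,fx=3.3,fy=3.3,interpolation=cv2.INTER_CUBIC)[:500]
a=a[:, :400+4]; 
h=min(len(a),len(b)); cv2.imwrite("pics/f.png",np.hstack([a[:h],b[:h]])[:, :800])
E
```

```text
(no output)
```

View pics/f.png

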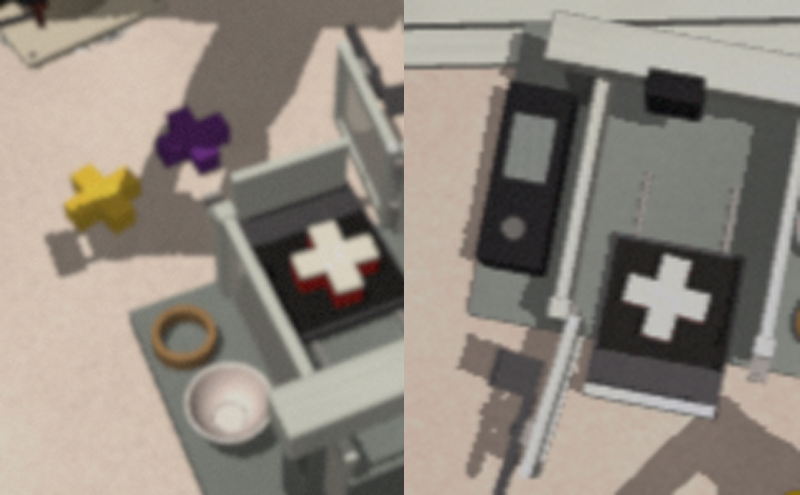

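The carriage is out at its stop, the gate is open past square with its bar level, and the cross still lies on the bed. Handing in.

```bash
python3 -c "
from h import *
print(close_job())"
```

```text
the job is handed in; nothing more can be done
None
```

I handed the job in at about 21 s. The gate is open about 97° with its latch bar looking level, the carriage is drawn out to its stop, and the cross still lies on the bed; none of the other things looked moved in the final pictures, though the bottle, spool, batten and screwdriver were outside those crops.

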